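Stand the toppled boxes back up

TASK

Two tall cardboard boxes, a flat file box and a square carton, have toppled back and are leaning on the two white crates. Without gripping or lifting either, gently push each one back up by its overhanging top edge so that both stand upright on their own feet where they are, not shoved along the counter. Leave everything else on the counter as it is, and finish with the hand clear.

Things in the scene. Friction and masses are not known exactly. Their poses are not given: they have to be found in the camera images.
- file: the flat, tall file, cardboard, 70 mm thick (its x), 150 wide (y), 210 tall (z), 0.2-0.45 kg. Origin: centre of its foot face; z foot to top. It leans about 32 deg towards its own +x: the +x edge of its foot is on the counter, its +x face on a crate rim, its top 45 mm over the crate. Within 18 deg of upright it falls upright by itself and rocks; shoved fast it topples on
- carton: the square-based tall carton, cardboard, 80 mm thick (its x), 80 wide (y), 200 tall (z), 0.2-0.45 kg. Origin: centre of its foot face; z foot to top. It leans about 36 deg towards its own +x: the +x edge of its foot is on the counter, its +x face on a crate rim, its top 45 mm over the crate. Within 21 deg of upright it falls upright by itself and rocks; shoved fast it topples on
- crate_a: open white plastic crate, 160 (x) by 200 (y) by 100 mm high, fixed to the counter, filled with spools to 62 mm; origin at the centre of its underside, z up, turned up to 22 deg; a box leans on the rim of its -x wall (facing roughly towards the robot), so the overhanging +x top edge of that box is reached from above the crate
- crate_b: open white plastic crate, 160 (x) by 200 (y) by 100 mm high, fixed to the counter, filled with spools to 62 mm; origin at the centre of its underside, z up, turned up to 22 deg; a box leans on the rim of its -x wall (facing roughly towards the robot), so the overhanging +x top edge of that box is reached from above the crate; may be left or right
- upright_file: bystander: a file box like the leaning one, 70 x 150 x 210 mm, standing upright at the left; origin at the centre of its underside
- cone: bystander: cone of thread, 66 mm across the foot, 128 mm high, standing between the two leaning boxes; origin at the centre of its underside
- spool: bystander: wooden spool, 44 mm across, 50 mm high, between the crates; origin at the centre of its underside
- jar: bystander: glass jar with a metal lid, 72 mm across, 100 mm high, beyond the crates; origin at the centre of its underside
- mug: bystander: white mug, 80 mm across, 95 mm high; origin at the centre of its underside
- tin: bystander: flat round tin, 90 mm across, 40 mm high; origin at the centre of its underside
- card_box: bystander: small cardboard box 90 x 60 x 45 mm; origin at the centre of its underside
Mind the look-alikes: they are no part of the job. What is shaped like the file but pink or yellow is not meant.

How it is judged:
At the end, for the whole second after the job is handed in: both boxes stand on their feet within 0.06 rad of upright, at rest, foot centre under 8 mm above the counter and within 70 mm of its start (tipping straight up moves it 20 to 25 mm); every bystander within 30 mm of its place, tilted under 0.3 rad (angle between each of file, carton's own z axis and vertical below 0.06 rad and height (world z) of each of file, carton below 0.008 m and distance of each of file, carton from where it was at the start of the episode below 0.07 m and linear speed of each of file, carton below 0.04 m/s and angular speed of each of file, carton below 0.3 rad/s and not (distance of upright_file from where it was at the start of the episode above 0.03 m) and not (angle between upright_file's own z axis and vertical above 0.3 rad) and not (distance of cone from where it was at the start of the episode above 0.03 m) and not (angle between cone's own z axis and vertical above 0.3 rad) and not (distance of spool from where it was at the start of the episode above 0.03 m) and not (angle between spool's own z axis and vertical above 0.3 rad) and not (distance of jar from where it was at the start of the episode above 0.03 m) and not (angle between jar's own z axis and vertical above 0.3 rad) and not (distance of mug from where it was at the start of the episode above 0.03 m) and not (angle between mug's own z axis and vertical above 0.3 rad) and not (distance of tin from where it was at the start of the episode above 0.03 m) and not (angle between tin's own z axis and vertical above 0.3 rad) and not (distance of card_box from where it was at the start of the episode above 0.03 m) and not (angle between card_box's own z axis and vertical above 0.3 rad)); the robot touches nothing.
It fails at once if a leaning box is gripped or shoved hard: the fingers press on it with more than 15 N (contact force between the fingers and file above 15 N or contact force between the fingers and carton above 15 N).
It fails at once if a leaning box is lifted: the centre of its foot rises above 45 mm (height (world z) of any of file, carton above 0.045 m).
It fails at once if a leaning box is carried or shoved away: the centre of its foot moves more than 100 mm (distance of any of file, carton from where it was at the start of the episode above 0.1 m).
It fails at once if a bystander is moved more than 30 mm or tipped more than 0.3 rad (distance of any of upright_file, cone, spool, jar, mug, tin, card_box from where it was at the start of the episode above 0.03 m or angle between any of upright_file, cone, spool, jar, mug, tin, card_box's own z axis and vertical above 0.3 rad).
It also fails if it takes over 67 s, if anything falls off the work surface, if the arm or the gripper's body presses on something with over 40 N, if the wrist force passes 120 N, or if a joint passes its speed limit or range.

ROBOT

A 7-joint arm with a two-finger parallel gripper is mounted at the origin on the work surface. World frame = base frame: x ahead of the robot, y to its left, z up, the work surface at z = 0. Lengths are in m, angles in rad, forces in N, time in s.
With the tool pointing down it reaches from about 0.35 to 0.9 m from the base axis. Payload 19.9 kg.
Tool frame: the origin (TCP) lies at the very end of the fingers, on their centre line; the grasp point (between the pads) lies 19 mm behind it (bot.hold_point_z is the distance from the TCP to the grasp point, in m); z points along the fingers, x is the direction in which the jaws open and shut, and the axes are right-handed (so a half turn about z gives the same grasp; the last joint's range is limited). The gripper opens to 94 mm and grips with 3 to 60 N. Pads are 16 mm wide; open, the fingers measure 119 mm over their backs; the gripper's body (75 mm by 177 mm) begins 78 mm behind the grasp point.
Start: joints at [-1.179, 0.417, -0.01, 1.614, 0.005, 1.111, -0.053], TCP at [0.262, 0.567, 0.205] pointing down, gripper open.
Joint ranges: [-2.81, 2.81], [-0.39, 2.02], [-1.27, 1.25], [0.06, 2.57], [-1.19, 4.33], [0.19, 2], [-2.82, 2.82]. Speed limits (rad/s): [1.89, 1.89, 2.39, 2.39, 3.01, 3.01, 3.01].

INTERFACE

Orientations are given as a rotation vector (axis times angle).
In Python, from rig import bot, capture, camera_info, order, boxes_of, masks_of gives the robot as it stands.
- The arm moves only by the shell command python3 -m creep 'ROWS' [FORCE]. ROWS is JSON, a list that holds one entry, the list of rows, each a list of 7 numbers: the finger opening in cm, from 0 to 9.4, then the shift along the tool's x, y, z in cm, then the turn, a rotation vector about the tool's x, y, z in degrees. In form: [[[fingers, dx, dy, dz, ax, ay, az], ...]]. A call has 1 to 12 rows; each row is the pose to reach, as a shift and turn from the pose commanded when the call began, along the tool's axes at that moment; what a row does not reach only later rows make up. A row lasts 1/8 s, in which the tool goes at most 62.5 mm and 10.7 degrees, less where a joint would pass 70% of its speed; a pose out of reach is approached as far as the arm can. A call with a gripper value outside its range is refused whole. The fingers move at their own pace and stop on an object; FORCE is the grip in N (left out, the last holds). Time passes only in rows, so rows that repeat a pose let the fingers close. It gives the time, the measured TCP pose, the force and the opening at its end, in the units of the state.
- bot.get_obs(): the state, without advancing time (a new reading comes with each control period).
- capture(name): name is "scene" or "top" or "wrist"; returns the picture (420x560x3 uint8, red, green, blue); there is no depth.
- camera_info(name): a dict with "mtx" (3x3 intrinsics, pixels), "origin" and "orientation" of the camera in the world; the wrist camera has in their place "tool_from_camera" (4x4, takes a point from camera to tool coordinates, whose origin is the TCP and whose axes are the tool frame's). Camera axes: x right, y down, z forward; pixel columns grow to the right and rows downward; lengths in m; the calibration is good to about 2 mm. A picture is of the moment at which its call begins: read the wrist's pose just before it. camera_info takes no time and is no camera call.
- order.job_done(): hands the job in, once; it reports no verdict.
Trained networks look in the newest picture that a camera, given by its name, has taken for a name from the list of things; names that differ only in an ending like _2 or _b are one class to them, and where a whole thing is asked for, a point or a joint stands for the part that bears it (a point fixed in the world has none). Each returns a list of dicts, best first, with "score" (0 to 1); they miss things now and then, are a little off and sometimes report something else, mostly with a low value. They report only what shows in the picture. A call takes as long as a camera call. They do not tell look-alikes from the thing itself.
- boxes_of(query, camera): "location" ([row, column] as shares, 0 to 1, of the picture: columns of its width, rows of its height, amid what is visible of it).
- masks_of(query, camera): "pixels" (420x560 bool, what is visible of it) and "location" ([row, column] as shares, 0 to 1, of the picture: columns of its width, rows of its height, amid what is visible of it).
The state is a dict: "clock": time; "joint_pos": joint angles; "joint_velocities": joint speeds; "effort": joint torques, N m; "eef_pos": TCP position; "tool_rot": TCP orientation; "wrist_force": force on the tool from outside, world axes, zero at the start; "ft_torque": the same for the moment, N m; "gripper_width": finger opening in m.
Only numpy, scipy, OpenCV 4.12 (cv2) and the standard library are available. Lean on these libraries where they do the work, as an engineer would, in place of code of your own. Each camera call takes 0.05 s, during which the arm holds its last target. There are 200 camera calls.

## Working session

There is one attempt and no reset: what is moved stays moved. The work goes in short steps, Python scripts to look and compute and a shell command to move; the robot and the scene stay as the last step left them, time stands still between calls to the robot, and variables do not carry over. Pictures are saved under pics/ and viewed, about 8 in all and at most 12, crops included, and the job is handed in when it is done.

```bash
mkdir -p pics; ls; python3 - <<'E'
from rig import *
import cv2,numpy as np
np.set_printoptions(precision=4,suppress=True)
o=bot.get_obs();print(o['clock'],o['eef_pos'],o['tool_rot'])
for n in("scene","top"):
    cv2.imwrite(f"pics/{n}0.png",capture(n)[:,:,::-1]);c=camera_info(n);print(c)
    for q in("file","carton","crate_a","upright_file","cone"):
        print(n,q,[(round(b['score'],2),np.round(np.array(b['location'])*[420,560])) for b in boxes_of(q,n)])
E
```

```text
pics
0.0 [0.262  0.567  0.2048] [ 2.646   1.6923 -0.0014]
{'mtx': array([[419.4276,   0.    , 280.1565],
       [  0.    , 419.4276, 213.4284],
       [  0.    ,   0.    ,   1.    ]]), 'origin': array([ 0.9138, -0.8343,  0.7011]), 'orientation': array([-2.1139, -0.534 ,  0.2847])}
scene file [(0.91, array([242., 269.])), (0.9, array([246., 155.])), (0.76, array([156., 253.]))]
scene carton [(0.85, array([153., 326.])), (0.16, array([232., 325.]))]
scene crate_a [(0.89, array([288., 307.])), (0.8, array([185., 349.]))]
scene upright_file [(0.89, array([120., 328.]))]
scene cone [(0.77, array([205., 269.]))]
{'mtx': array([[545.382 ,   0.    , 290.3043],
       [  0.    , 545.382 , 207.6134],
       [  0.    ,   0.    ,   1.    ]]), 'origin': array([ 0.2503, -0.0077,  1.5618]), 'orientation': array([-2.1299,  2.1692, -0.1388])}
top file [(0.85, array([278., 384.])), (0.74, array([307., 178.])), (0.6, array([174., 358.]))]
top carton [(0.95, array([202., 188.])), (0.27, array([220., 105.]))]
top crate_a [(0.89, array([160., 215.])), (0.29, array([160., 287.]))]
top upright_file [(0.6, array([226., 107.])), (0.36, array([158., 283.]))]
top cone [(0.81, array([218., 290.]))]
```

```bash
python3 -c "
import cv2,numpy as np
"
```

```text
(no output)
```

View pics/scene0.png

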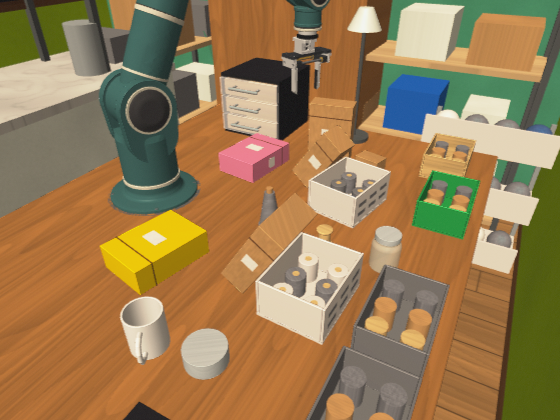

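View pics/top0.png

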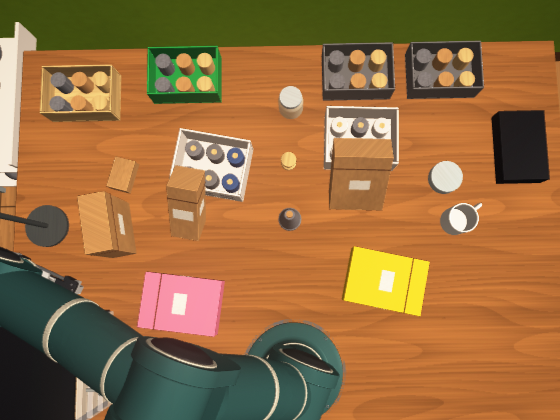

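The scene view shows the file (≈269,242 col,row) leaning on the near crate and the carton (≈326,153) on the far one. In the top view the file is at (361,165) and the carton at (187,202). The pink and yellow boxes and the upright file at the left are not involved. Next I fit the box poses to the top masks.

```bash
cat > h.py <<'E'
from rig import *
import cv2,numpy as np
from scipy.optimize import minimize
from scipy.spatial.transform import Rotation as R
np.set_printoptions(precision=4,suppress=True)
SZ={'file':(.07,.15,.21),'carton':(.08,.08,.2)}
def proj(n,P):
    c=camera_info(n);Q=R.from_rotvec(c['orientation']).inv().apply(np.atleast_2d(P)-c['origin'])@c['mtx'].T
    return Q[:,:2]/Q[:,2:]
def box(name,p):
    t,w,h=SZ[name];L=np.array([[x,y,z] for x in(-t,0) for y in(-w/2,w/2) for z in(0,h)])
    return R.from_euler('ZY',[p[2],p[3]]).apply(L)+[p[0],p[1],0]
def ray(n,px,z):
    c=camera_info(n);d=R.from_rotvec(c['orientation']).apply(np.linalg.inv(c['mtx'])@[*px,1]);o=c['origin']
    return o+d*(z-o[2])/d[2]
def hull(name,p,n,s=4):
    m=np.zeros((420*s,560*s),np.uint8);cv2.fillConvexPoly(m,cv2.convexHull(np.round((proj(n,box(name,p))+.5)*s).astype(np.int32)),1)
    return cv2.resize(m.astype(np.float32),(560,420),interpolation=cv2.INTER_AREA)
E
python3 - <<'E'
from h import *
im=cv2.imread('pics/top0.png')
capture('top');big=cv2.resize(im[90:260,60:460],None,fx=2,fy=2,interpolation=cv2.INTER_CUBIC)
for name,px,lean in(('file',(361,165),32),('carton',(187,202),36)):
    ms=masks_of(name,'top');m=min(ms,key=lambda b:np.hypot(*(np.array(b['location'])*[420,560]-px[::-1])))
    M=m['pixels'].astype(float);print(name,m['score'],M.sum())
    c0=ray('top',px,.1)
    f=lambda p:np.abs(hull(name,[*p[:3],p[3]],'top')-M).sum()+ (np.degrees(p[3])-lean)**2*3
    best=min((minimize(f,[c0[0]-.05,c0[1],y,np.radians(lean)],method='Nelder-Mead',options=dict(initial_simplex=[[c0[0]-.05+a,c0[1]+b,y+c,np.radians(lean+d)] for a,b,c,d in((0,0,0,0),(.03,0,0,0),(0,.03,0,0),(0,0,.2,0),(0,0,0,3))],maxiter=400)) for y in(-.3,0,.3)),key=lambda r:r.fun)
    p=best.x;print(name,best.fun,p[:2],np.degrees(p[2:]))
    t,w,h=SZ[name];B=box(name,p);print('top +x edge',B[5],B[7])
    np.save(name+'.npy',p)
    for a,b in((0,1),(0,2),(1,3),(2,3),(4,5),(4,6),(5,7),(6,7),(0,4),(1,5),(2,6),(3,7)):
        q=[tuple(np.int32((proj('top',B[i])[0]-[60,90])*2)) for i in(a,b)];q=[tuple(map(int,v)) for v in q]
        cv2.line(big,*q,(0,255,0),1)
cv2.imwrite('pics/fit.png',big)
E
```

```text
file 0.55 4127.0
file 116.66646533597832 [ 0.5089 -0.1865] [-2.3962 30.7867]
top +x edge [ 0.6132 -0.266   0.1804] [ 0.6194 -0.1161  0.1804]
carton 0.89 2602.0
carton 78.29154992650776 [0.4392 0.2824] [-11.4654  34.8393]
top +x edge [0.5432 0.2205 0.1642] [0.5591 0.2989 0.1642]
```

View pics/fit.png

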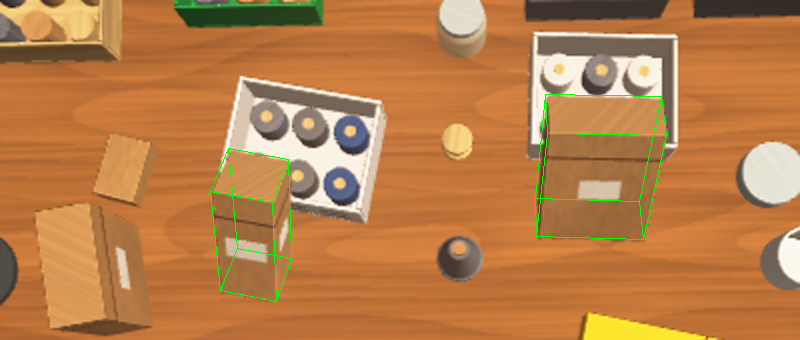

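The wireframes match both boxes. Carton: yaw -11.5°, top-edge centre (0.551, 0.260, 0.164). File: yaw -2.4°, top-edge centre (0.616, -0.191, 0.180).

```bash
cat >> h.py <<'E'
def rel(pos,ang):
    "shift cm / turn deg in tool axes to TCP pos, tool down, jaw axis at world angle ang"
    o=bot.get_obs();T=R.from_rotvec(o['tool_rot']);a=np.radians(ang)
    G=R.from_matrix(np.array([[np.cos(a),np.sin(a),0],[np.sin(a),-np.cos(a),0],[0,0,-1]]).T)
    print(np.round(T.inv().apply(np.array(pos)-o['eef_pos'])*100,2),np.round(np.degrees((T.inv()*G).as_rotvec()),2))
def over(name,out,z):
    p=np.load(name+'.npy');B=box(name,p);e=(B[5]+B[7])/2;d=np.array([np.cos(p[2]),np.sin(p[2]),0])
    q=e+d*out;q[2]=z;return q,90+np.degrees(p[2])
E
python3 -c "
from h import *
q,a=over('carton',.055,.32);print(q,a);rel(q,a)
q,a=over('file',.055,.32);print(q,a)"
```

```text
[0.605  0.2488 0.32  ] 78.53461835554728
[-14.54  44.49 -11.46] [  0.     0.01 -13.33]
[ 0.6713 -0.1933  0.32  ] 87.60376716366665
```

```bash
python3 -m creep '[[[3,0,0,-5,0,0,0],[3,0,0,-9,0,0,0],[3,-1,4,-11.5,0,0,-2],[3,-3,9,-11.5,0,0,-4],[3,-5,14,-11.5,0,0,-6],[3,-6.5,19,-11.5,0,0,-8],[3,-8,24,-11.5,0,0,-10],[3,-10,30,-11.5,0,0,-12],[3,-12,36,-11.5,0,0,-13.3],[3,-13.5,41,-11.5,0,0,-13.3],[3,-14.5,44.5,-11.5,0,0,-13.3],[3,-14.5,44.5,-11.5,0,0,-13.3]]]'; python3 -c "
from h import *
q,a=over('carton',.055,.14);rel(q,a);q,a=over('carton',.02,.14);rel(q,a)"
```

```text
clock: 2.25
eef_pos: [0.607, 0.2463, 0.3199]
tool_rot: [2.436, 1.982, -0.001]
wrist_force: [-1.0, 0.2, -0.1]
gripper_width: 0.0298
[ 0.23 -0.24 17.99] [ 0.01  0.08 -0.27]
[ 0.21 -3.74 17.99] [ 0.01  0.08 -0.27]
```

```bash
python3 -m creep '[[[3,0.2,0,3,0,0,0],[3,0.2,0,7,0,0,0],[3,0.2,0,11,0,0,0],[3,0.2,0,15,0,0,0],[3,0.2,0,18,0,0,0],[3,0.2,0,18,0,0,0],[3,0.2,0,18,0,0,0]]]'; python3 -c "
from h import *
cv2.imwrite('pics/t1.png',np.hstack([capture('top')[90:300,60:460],capture('scene')[60:270,200:500]])[:,:,::-1])"
```

```text
clock: 3.12
eef_pos: [0.606, 0.2517, 0.142]
tool_rot: [2.432, 1.988, 0.002]
wrist_force: [-0.4, -0.4, -0.5]
gripper_width: 0.0301
```

View pics/t1.png

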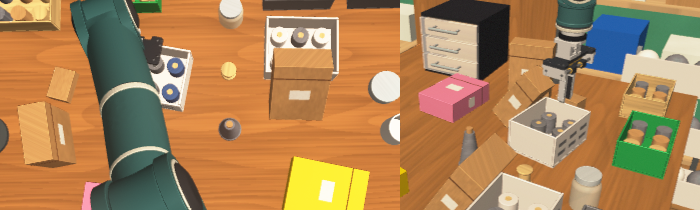

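The hand is down behind the carton's top edge with a clear gap. Now a slow push.

```bash
python3 -m creep '[[[3,0,-0.8,0,0,0,0],[3,0,-1.6,0,0,0,0],[3,0,-2.4,0,0,0,0],[3,0,-3,0,0,0,0],[3,0,-3.4,0,0,0,0],[3,0,-3.8,0,0,0,0],[3,0,-4.2,0,0,0,0],[3,0,-4.6,0,0,0,0],[3,0,-5,0,0,0,0],[3,0,-5.4,0,0,0,0],[3,0,-5.8,0,0,0,0],[3,0,-6.2,0,0,0,0]]]'; python3 -c "
from h import *
cv2.imwrite('pics/t2.png',np.hstack([capture('top')[90:300,60:460],capture('scene')[60:270,200:500]])[:,:,::-1])"
```

```text
clock: 4.72
eef_pos: [0.5446, 0.2635, 0.1404]
tool_rot: [2.433, 1.988, -0.0]
wrist_force: [0.9, 0.0, 0.5]
gripper_width: 0.0297
```

View pics/t2.png

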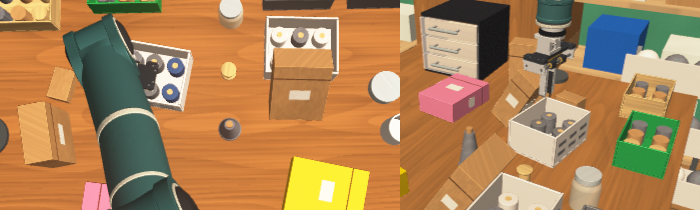

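Contact at about 1 N, and the carton is more upright. Continue slowly.

```bash
python3 -m creep '[[[3,0,-0.3,0,0,0,0],[3,0,-0.6,0,0,0,0],[3,0,-0.9,0,0,0,0],[3,0,-1.2,0,0,0,0],[3,0,-1.5,0,0,0,0],[3,0,-1.8,0,0,0,0],[3,0,-2.1,0,0,0,0],[3,0,-2.4,0,0,0,0],[3,0,-2.4,0,0,0,0]]]'; python3 -c "
from h import *
cv2.imwrite('pics/t3.png',np.hstack([capture('top')[90:300,60:460],capture('scene')[60:270,200:500]])[:,:,::-1])"
```

```text
clock: 5.95
eef_pos: [0.5212, 0.2683, 0.1405]
tool_rot: [-2.433, -1.988, 0.0]
wrist_force: [0.9, -0.1, 0.4]
gripper_width: 0.0301
```

View pics/t3.png

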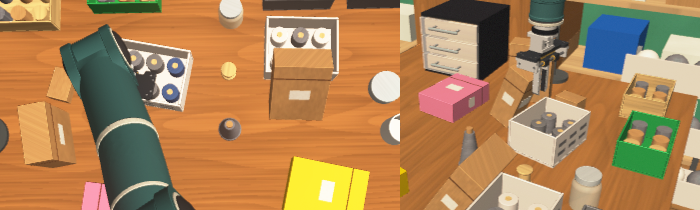

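Still in contact, near the balance point.

```bash
python3 -m creep '[[[3,0,-0.3,0,0,0,0],[3,0,-0.6,0,0,0,0],[3,0,-0.9,0,0,0,0],[3,0,-1.2,0,0,0,0],[3,0,-1.5,0,0,0,0],[3,0,-1.5,0,0,0,0],[3,0,-1.5,0,0,0,0],[3,0,-1.5,0,0,0,0]]]'; python3 -c "
from h import *
cv2.imwrite('pics/t4.png',np.hstack([capture('top')[90:300,60:460],capture('scene')[60:270,200:500]])[:,:,::-1])"
```

```text
clock: 7.05
eef_pos: [0.5068, 0.2711, 0.1404]
tool_rot: [2.433, 1.988, -0.0]
wrist_force: [0.3, -0.5, -0.4]
gripper_width: 0.0301
```

View pics/t4.png

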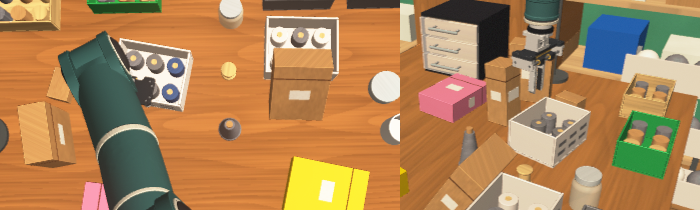

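The carton stands upright. Back off, rise, and move to the file.

```bash
python3 -m creep '[[[3,0,2,0,0,0,0],[3,0,5,0,0,0,0],[3,0,8,0,0,0,0],[3,0,9,-3,0,0,0],[3,0,9,-8,0,0,0],[3,0,9,-13,0,0,0],[3,0,9,-18,0,0,0],[3,0,9,-18,0,0,0]]]'; python3 -c "
from h import *
q,a=over('file',.055,.32);rel(q,a)"
```

```text
clock: 8.15
eef_pos: [0.5962, 0.2536, 0.3244]
tool_rot: [2.432, 1.987, 0.009]
wrist_force: [0.2, 0.1, -0.1]
gripper_width: 0.0303
[-42.3   16.27   0.37] [ 0.29 -0.19 -9.11]
```

```bash
python3 -m creep '[[[5,-4,2,0,0,0,-1],[8,-8,3.5,0,0,0,-2],[8,-12,5,0,0,0,-3],[8,-16,6.5,0,0,0,-4],[8,-20,8,0,0,0,-5],[8,-24,9.5,0,0,0,-6],[8,-28,11,0,0,0,-7],[8,-32,12.5,0,0,0,-8],[8,-36,14,0,0,0,-9],[8,-40,15.5,0,0,0,-9],[8,-42.3,16.3,0,0,0,-9],[8,-42.3,16.3,0,0,0,-9]]]'; python3 -c "
from h import *
q,a=over('file',.055,.15);rel(q,a)"
```

```text
clock: 9.65
eef_pos: [0.67, -0.1952, 0.3196]
tool_rot: [-2.271, -2.17, 0.002]
wrist_force: [-0.0, 1.4, 0.1]
gripper_width: 0.0796
[ 0.2   0.13 16.96] [-0.06  0.02 -0.23]
```

```bash
python3 -m creep '[[[8,0.1,0.1,3,0,0,0],[8,0.1,0.1,7,0,0,0],[8,0.1,0.1,11,0,0,0],[8,0.1,0.1,15,0,0,0],[8,0.1,0.1,17,0,0,0],[8,0.1,0.1,17,0,0,0],[8,0.1,0.1,17,0,0,0]]]' && python3 -m creep '[[[8,0,-0.8,0,0,0,0],[8,0,-1.6,0,0,0,0],[8,0,-2.4,0,0,0,0],[8,0,-3,0,0,0,0],[8,0,-3.4,0,0,0,0],[8,0,-3.8,0,0,0,0],[8,0,-4.2,0,0,0,0],[8,0,-4.6,0,0,0,0],[8,0,-5,0,0,0,0],[8,0,-5.4,0,0,0,0],[8,0,-5.8,0,0,0,0],[8,0,-6.2,0,0,0,0]]]'; python3 -c "
from h import *
cv2.imwrite('pics/t5.png',np.hstack([capture('top')[90:300,60:460],capture('scene')[100:310,200:500]])[:,:,::-1])"
```

```text
clock: 10.52
eef_pos: [0.6722, -0.1928, 0.1522]
tool_rot: [2.268, 2.172, 0.002]
wrist_force: [0.6, 0.2, 0.8]
gripper_width: 0.0798
clock: 12.02
eef_pos: [0.6091, -0.1901, 0.1505]
tool_rot: [2.269, 2.172, -0.0]
wrist_force: [-0.2, -0.0, 0.6]
gripper_width: 0.0801
```

View pics/t5.png

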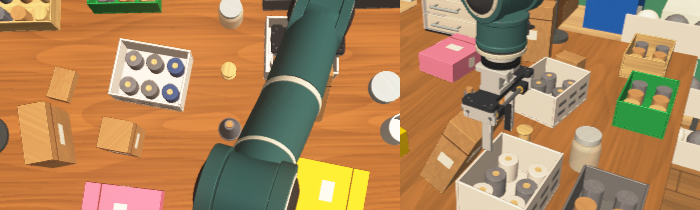

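The carton stands, and the file is being raised by the fingers.

```bash
python3 -m creep '[[[8,0,-0.3,0,0,0,0],[8,0,-0.6,0,0,0,0],[8,0,-0.9,0,0,0,0],[8,0,-1.2,0,0,0,0],[8,0,-1.5,0,0,0,0],[8,0,-1.8,0,0,0,0],[8,0,-2.1,0,0,0,0],[8,0,-2.4,0,0,0,0],[8,0,-2.7,0,0,0,0],[8,0,-3,0,0,0,0],[8,0,-3.3,0,0,0,0],[8,0,-3.3,0,0,0,0]]]' && python3 -m creep '[[[8,0,-0.3,0,0,0,0],[8,0,-0.6,0,0,0,0],[8,0,-0.6,0,0,0,0],[8,0,-0.6,0,0,0,0],[8,0,-0.6,0,0,0,0]]]'; python3 -c "
from h import *
cv2.imwrite('pics/t6.png',np.hstack([capture('top')[90:300,60:460],capture('scene')[100:310,200:500]])[:,:,::-1])"
```

```text
clock: 13.62
eef_pos: [0.5763, -0.1887, 0.1505]
tool_rot: [2.269, 2.172, -0.0]
wrist_force: [-0.2, -0.1, 0.9]
gripper_width: 0.0798
clock: 14.25
eef_pos: [0.5705, -0.1884, 0.1505]
tool_rot: [2.269, 2.172, 0.0]
wrist_force: [0.1, -0.1, 0.5]
gripper_width: 0.0799
```

View pics/t6.png

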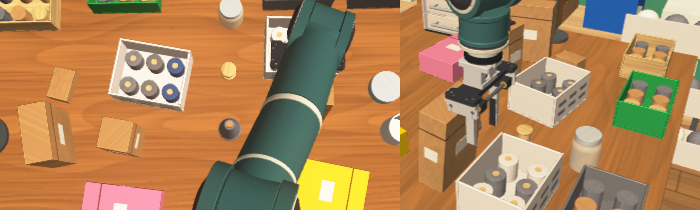

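The file looks upright with the hand off it. Back off, rise, and check.

```bash
python3 -m creep '[[[8,0,2,0,0,0,0],[8,0,5,0,0,0,0],[8,0,8,0,0,0,0],[8,0,8,-4,0,0,0],[8,0,8,-9,0,0,0],[8,0,8,-14,0,0,0],[8,0,8,-19,0,0,0],[8,0,8,-22,0,0,0],[8,0,8,-22,0,0,0],[8,0,8,-22,0,0,0]]]' && python3 -m creep '[[[8,4,1,0,0,0,0],[8,8,2,0,0,0,0],[8,12,2,0,0,0,0],[8,16,2,0,0,0,0],[8,20,2,0,0,0,0],[8,24,2,0,0,0,0],[8,24,2,0,0,0,0],[8,24,2,0,0,0,0]]]'; python3 - <<'E'
from h import *
im=np.hstack([capture('top')[90:300,60:460],capture('scene')[100:310,150:450]])[:,:,::-1].copy()
for name in SZ:
    p=np.load(name+'.npy').copy();p[3]=0
    ms=masks_of(name,'top');u=proj('top',box(name,p).mean(0))[0]
    m=min(ms,key=lambda b:np.hypot(*(np.array(b['location'])*[420,560]-u[::-1])));M=m['pixels'].astype(float)
    r=minimize(lambda q:np.abs(hull(name,q,'top')-M).sum(),p,method='Nelder-Mead',options=dict(initial_simplex=p+np.vstack([np.zeros(4),np.diag([.02,.02,.1,.1])])))
    t=SZ[name][0];f=lambda q:R.from_euler('ZY',q[2:]).apply([-t/2,0,0])+[*q[:2],0]
    print(name,m['score'],M.sum(),r.fun,r.x[:2],np.degrees(r.x[2:]),'foot moved',f(r.x)-f(np.load(name+'.npy')))
cv2.imwrite('pics/t7.png',im)
E
```

```text
clock: 15.6
eef_pos: [0.6502, -0.1917, 0.3695]
tool_rot: [-2.269, -2.172, 0.001]
wrist_force: [0.1, 0.3, -0.9]
gripper_width: 0.0799
clock: 16.6
eef_pos: [0.6806, 0.0464, 0.3695]
tool_rot: [-2.269, -2.172, 0.002]
wrist_force: [-0.7, -1.0, -0.0]
gripper_width: 0.08
file 0.8 2361.0 69.9375 [ 0.5066 -0.1861] [-3.0231 -0.1858] foot moved [-0.0072  0.0011 -0.018 ]
carton 0.66 1521.0 44.625 [0.4379 0.2824] [-11.7319  -0.1651] foot moved [-0.0082  0.0016 -0.023 ]
```

View pics/t7.png

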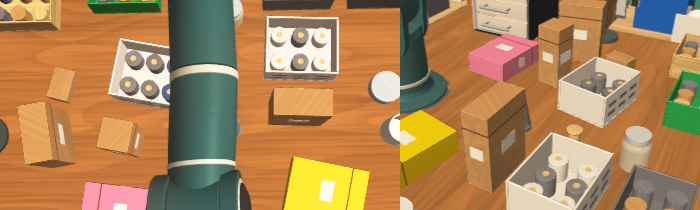

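Both boxes are upright, their feet have barely moved, and the hand is clear.

```bash
python3 -c "
from rig import *
order.job_done()"
```

```text
the job is handed in; nothing more can be done
```

Both boxes are standing upright again. I pushed each one back slowly by its overhanging top edge, from above its crate, until it tipped past balance and stood on its own. Then I backed the hand off, raised it clear and handed the job in at about 17 s.

- **Tilt:** fitting the box outlines to the last top picture put both within about 0.2° of upright.
- **Foot movement:** each foot centre moved about 8 mm sideways and came down 18 mm (file) and 23 mm (carton), as expected from tipping straight up.
- **Forces:** the wrist force stayed at about 1.4 N or less at every reading. These were taken only at the end of each move, so a brief peak in between would not show.
- **Bystanders:** I saw none out of place in the pictures, but checked this only by eye. In the last one, the arm hid the cone, the spool and most of the jar from above, the side view showed the spool and jar but most of the cone was hidden behind the file, and the mug and tin were partly cropped out.
- **Disagreements:** none of the checks failed or disagreed.

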